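Put a stock bottle away in the insulated pot

ROBOT

A 6-joint arm with a two-finger parallel gripper is mounted at the origin on a cart in front of the work surface, level with it; the furniture and walls round the work are solid. World frame = base frame: x ahead of the robot, y to its left, z up, the work surface at z = 0. Lengths are in m, angles in rad, forces in N, time in s.
With the tool pointing down it reaches from about 0.35 to 0.775 m from the base axis. Payload 7.3 kg.
Tool frame: the origin (TCP) lies midway between the tips of the shut fingers; the grasp point (between the pads) lies 19 mm behind it (robot.tcp_to_grasp is the distance from the TCP to the grasp point, in m); z points along the fingers, y is the line along which they close (so a half turn about z gives the same grasp; the last joint's range is limited). The gripper opens to 92 mm and grips with 3 to 60 N. Pads are 19 mm wide; open, the fingers measure 130 mm over their backs; the gripper's body (75 mm by 190 mm) begins 47 mm behind the grasp point.
Start: joints at [-1.248, 0.342, 1.524, -0, 1.275, -0.146], TCP at [0.237, -0.468, 0.227] pointing down, gripper open.
Joint ranges: [-2.53, 2.53], [-0.77, 2.02], [0.04, 2.7], [-1, 4.14], [0.28, 2.66], [-3.11, 3.11]. Speed limits (rad/s): [2.57, 2.57, 3.14, 3.14, 3.14, 3.14].

INTERFACE

Orientations are given as [roll, pitch, yaw] about the fixed x, y, z axes, in that order (R = Rz(yaw) Ry(pitch) Rx(roll)).
In Python, from cell import readout, cams, ticket, robot gives the robot as it stands. The module is installed in compiled form; this text tells all that it offers.
- The arm moves only by the tool jog_arm, never from a script. Its argument "plan" is a list of rows, each a list of 5 numbers: the shift along the world's x, y, z each as a share of 0.08 m, from -1 to 1, then the turn about the world's z as a share of 90 degrees, from -1 to 1, then the opening, from -1 (shut) to 1 (fully open). A call has 1 to 12 rows; each row is the pose to reach, as a shift and turn from the pose commanded when the call began; what a row does not reach only later rows make up. A row lasts 1/10 s, in which the tool goes at most 50 mm and 8.59 degrees, less where a joint would pass 70% of its speed; a pose out of reach is approached as far as the arm can. A call with a number of a shift or a turn outside -1 to 1 is refused whole. A call with a gripper value outside its range is refused whole. The fingers move at their own pace and stop on an object; "squeeze" is the grip in N (left out, the last holds). Time passes only in rows, so rows that repeat a pose let the fingers close. It gives the time, the measured TCP pose, the force, the opening and the grip force at its end, in the units of the state.
- readout.observe(): the state, without advancing time (a new reading comes with each control period).
- cams.read_camera(name): name is "side" or "top"; returns the picture (384x512x3 uint8, blue, green, red); there is no depth.
- cams.calibration(name): a dict with "K" (3x3 intrinsics, pixels), "k1" (the pictures are not rectified: a ray, as slopes to the right and down, at radius r is drawn at 1 + k1 r^2 times it, then the intrinsics apply), "world_from_camera" (4x4, takes a point from camera to world coordinates). Camera axes: x right, y down, z forward; pixel columns grow to the right and rows downward; lengths in m; the calibration is good to about 2 mm. A picture is of the moment at which its call begins. calibration takes no time and is no camera call.
- ticket.hand_in(): hands the job in; it is judged then, once.
The state is a dict: "time": time; "qpos": joint angles; "qvel": joint speeds; "joint_efforts": joint torques, N m; "tool_pos": TCP position; "tool_rot": TCP orientation; "contact_force": force on the tool from outside, world axes, zero at the start; "torque": the same for the moment, N m; "opening": finger opening in m; "grip_force": force on a finger pad.
Only numpy, scipy, OpenCV 4.12 (cv2) and the standard library are available. Lean on these libraries where they do the work, as an engineer would, in place of code of your own. Each camera call takes 0.05 s, during which the arm holds its last target. There are 200 camera calls.

TASK

Put the blue-capped stock bottle away in the blue insulated pot: lift the grey lid off by its black knob and set it down, rim down, in the middle of the round dark mat, let go of it, stand the bottle upright inside the pot, then put the lid back so that it sits fully home. Do not drop the lid or the bottle, do not shove the pot about, and leave the black-capped bottle, the beaker and the timer where they stand.

Things in the scene. Friction and masses are not known exactly. Their poses are not given: they have to be found in the camera images.
- pot: Round blue insulated pot, open top, loose, 2.5 kg, 152 mm outer diameter. Origin: centre of its underside, z up. Inner floor 8 mm above the origin; clear inner diameter 119 mm. The flat ledge that carries the lid is 100 mm above the origin; inside it a thin white lip (129 mm outer diameter) rises to 108 mm and locates the lid.
- lid: Loose grey bell-shaped lid, 152 mm diameter, about 0.25 kg, hollow below (inner diameter 140 mm, height 40 mm). Origin: centre of its rim plane (lowest edge), z up. Dome top at 46 mm; on it a black knob: neck 22 mm diameter to 54 mm, head 36 mm diameter from 54 to 82 mm. Starts on the pot, origin 100 mm above the pot's; about 5 mm of play all round the pot's lip.
- lid_knob (a point): Centre of the lid's black knob head, 68 mm above the lid's origin: the point to grip, 36 mm wide from any direction.
- mat: Round dark rubber mat, 190 mm diameter, 4 mm thick, fixed on the worktop; the lid rests here while it is off. Origin: centre of its underside.
- blue_bottle: Closed stock bottle with a blue cap, 54 mm diameter, 112 mm tall, 0.24 kg nominal, loose, standing on the worktop. Origin: centre of its underside, z along the bottle. The body with its shoulder ends at 96 mm; the cap, 32 mm in diameter, reaches from 96 to 112 mm and can be gripped.
- black_bottle: Bystander: a similar but bigger bottle with a black cap, 60 mm diameter, 128 mm tall. Origin: centre of its underside. Leave it. Right of the bottles, and in front of the arm at its start, stands a tall fixed centrifuge (x above 0.47, y below -0.42 m): steer clear of it.
- beaker: Bystander: clear beaker, 65x69x87 mm, behind the work. Origin: centre of its underside. Leave it.
- timer: Bystander: flat white timer with three coloured keys, 58x70x20 mm, behind the work. Origin: centre of its underside. Leave it.
Not all that is in view belongs to the job. What is shaped like the blue_bottle but green or red is not meant.

How it is judged:
On the way, in this order (a step that is already met when the one before it is completed fails the run):
1. the lid stands rim down in the middle of the mat, let go (horizontal distance between lid and mat below 0.035 m and z of lid in the frame of mat below 0.009 m and angle between lid's own z axis and vertical below 0.06 rad and contact force between the fingers and lid below 0.2 N and linear speed of lid below 0.03 m/s), for 0.2 s.
2. the blue-capped bottle stands upright on the pot's floor, let go, with the lid still on the mat (horizontal distance between blue_bottle and pot below 0.042 m and z of blue_bottle in the frame of pot below 0.014 m and angle between blue_bottle's own z axis and vertical below 0.12 rad and contact force between the fingers and blue_bottle below 0.2 N and linear speed of blue_bottle below 0.03 m/s and horizontal distance between lid and mat below 0.035 m and z of lid in the frame of mat below 0.009 m and angle between lid's own z axis and vertical below 0.06 rad), for 0.2 s.
At the end, for the whole second after the job is handed in: The blue-capped bottle stands upright (within 0.12 rad) on the pot's floor, the lid sits level on the pot's ledge (centred within 9 mm, down within 3 mm, square to the pot within 0.04 rad), both are released and at rest (horizontal distance between lid and pot below 0.009 m and z of lid in the frame of pot between 0.095 and 0.103 m and angle between the z axis of lid and the z axis of pot, either way round below 0.04 rad and angle between lid's own z axis and vertical below 0.1 rad and horizontal distance between blue_bottle and pot below 0.042 m and z of blue_bottle in the frame of pot below 0.014 m and angle between blue_bottle's own z axis and vertical below 0.12 rad and contact force between the fingers and lid below 0.2 N and linear speed of each of lid, blue_bottle below 0.03 m/s and contact force between the fingers and blue_bottle below 0.2 N and angle between pot's own z axis and vertical below 0.05 rad); the robot touches nothing.
It fails at once if the lid is dropped (it moves faster than 0.6 m/s while the fingers do not hold it) (linear speed of lid above 0.6 m/s and contact force between the fingers and lid below 0.2 N).
It fails at once if the bottle is dropped (it moves faster than 0.6 m/s while the fingers do not hold it) (linear speed of blue_bottle above 0.6 m/s and contact force between the fingers and blue_bottle below 0.2 N).
It fails at once if the pot is shoved more than 40 mm (distance of pot from where it was at the start of the episode above 0.04 m).
It fails at once if the black-capped bottle, the beaker or the timer is moved more than 25 mm (distance of any of black_bottle, beaker, timer from where it was at the start of the episode above 0.025 m).
It also fails if it takes over 72 s, if anything falls off the work surface, if the arm or the gripper's body presses on something with over 40 N, if the wrist force passes 120 N, or if a joint passes its speed limit or range.

## Working session

There is one attempt and no reset: what is moved stays moved. The work goes in short steps, Python scripts to look and compute and a tool call to move; the robot and the scene stay as the last step left them, time stands still between calls to the robot, and variables do not carry over. Pictures are saved under pics/ and viewed, at most 10 in all, crops included, and the job is handed in when it is done.

Besides the shell and the picture viewer there is one more tool, called after "Emit:" as name([rows], argument=value, ...), one row to a line, values as JSON. jog_arm: Moves the arm, as the interface text tells. Shift numbers are shares of 0.08 m and turn numbers shares of 90 degrees, none past 1 either way. Its arguments: {"type":"object","properties":{"plan":{"type":"array"},"squeeze":{"type":"number"}},"required":["plan"]}

```bash
mkdir -p pics
cat > h.py <<'E'
import numpy as np, cv2
from cell import readout, cams, ticket, robot
def snap(n, f):
    im=cams.read_camera(n); cv2.imwrite(f'pics/{f}.png',im); return im
def ray(n,u,v):
    c=cams.calibration(n);K=np.array(c['K']);T=np.array(c['world_from_camera'])
    # Brown model with k1 only
    p=cv2.undistortPointsIter(np.array([[[u,v]]],float),K,np.array([c['k1'],0,0,0.]),None,None,(3,50,1e-10))[0,0]
    return T[:3,3],T[:3,:3]@np.array([p[0],p[1],1.])
def plane(n,u,v,z):
    o,d=ray(n,u,v); return o+d*(z-o[2])/d[2]
E
python3 - <<'E'
from h import *
for n in('side','top'):
    snap(n,n+'0'); c=cams.calibration(n); print(n,np.round(c['K'],1).tolist(),c['k1'],np.round(c['world_from_camera'],3).tolist())
s=readout.observe();print(s, robot.tcp_to_grasp)
E
```

```text
side [[474.5, 0.0, 252.3], [0.0, 474.5, 183.4], [0.0, 0.0, 1.0]] -0.026683439957877576 [[0.946, -0.149, 0.29, 0.12], [-0.325, -0.435, 0.84, -1.238], [0.001, -0.888, -0.46, 0.797], [0.0, 0.0, 0.0, 1.0]]
top [[483.0, 0.0, 252.7], [0.0, 483.0, 196.3], [0.0, 0.0, 1.0]] -0.1301408620122838 [[-0.013, -0.989, 0.147, 0.358], [-1.0, 0.011, -0.019, -0.012], [0.017, -0.147, -0.989, 1.49], [0.0, 0.0, 0.0, 1.0]]
{'time': 0.1, 'qpos': array([-1.24799703e+00,  3.42654877e-01,  1.52488980e+00, -2.28721692e-05,
        1.27539405e+00, -1.45985070e-01]), 'qvel': array([-0.00239757, -0.00167382, -0.00104763, -0.00200457, -0.00094759,
       -0.00165015]), 'joint_efforts': array([ 2.09074002e-03, -4.32001948e+01, -2.44694799e+01,  7.18557998e-02,
        5.25866705e-02, -5.46935075e-05]), 'tool_pos': array([ 0.2371052 , -0.4680183 ,  0.22612457]), 'tool_rot': array([-3.14025772e+00, -1.74169100e-04,  4.68790925e-01]), 'contact_force': array([ 0.02761161, -0.83658991, -0.30139739]), 'torque': array([ 0.00870634, -0.03816247, -0.00402121]), 'grip_force': 0.0, 'opening': 0.09156811983083579} 0.0188
```

View pics/side0.png

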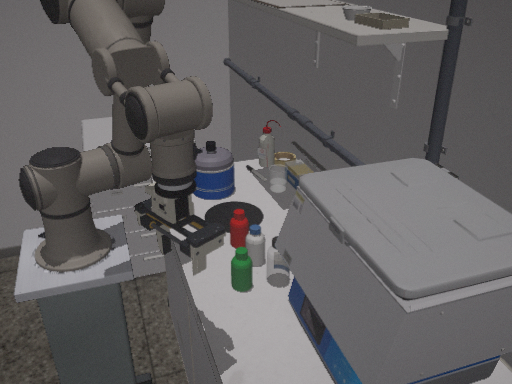

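View pics/top0.png

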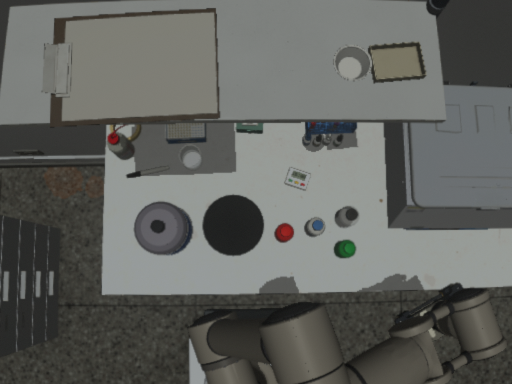

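The top view shows the potted lid with its knob near (158,226), the mat at (233,225), red at (285,232), the blue cap at (316,226), black at (347,216) and green at (346,249). The side view shows the knob at (211,147) and the blue cap at (256,230).

```bash
cat >> h.py <<'E'
def blob(m,u,v,r):
    w=np.zeros(m.shape[:2],np.uint8); cv2.circle(w,(int(u),int(v)),r,255,-1)
    m=cv2.bitwise_and(m,w); n,l,s,c=cv2.connectedComponentsWithStats(m)
    i=1+np.argmax(s[1:,4]); k=np.argwhere(l==i)[:,::-1].astype(np.float32)
    h=cv2.convexHull(k.astype(np.int32)); return c[i],s[i],cv2.minEnclosingCircle(h)
def tri(u1,u2):
    (o1,d1),(o2,d2)=ray('top',*u1),ray('side',*u2)
    A=np.stack([d1,-d2],1); t=np.linalg.lstsq(A,o2-o1,rcond=None)[0]
    p,q=o1+d1*t[0],o2+d2*t[1]; return (p+q)/2,np.linalg.norm(p-q)
def masks(im):
    hsv=cv2.cvtColor(im,cv2.COLOR_BGR2HSV)
    return cv2.inRange(im,(0,0,0),(45,45,45)), cv2.inRange(hsv,(100,110,40),(125,255,255))
E
python3 - <<'E'
from h import *
T=cv2.imread('pics/top0.png');S=cv2.imread('pics/side0.png')
dT,bT=masks(T);dS,bS=masks(S)
m=blob(dT,233,225,40);print('mat',m,plane('top',*m[2][0],.004), 'dia',np.linalg.norm(plane('top',m[2][0][0]+m[2][1],m[2][0][1],.004)-plane('top',*m[2][0],.004))*2)
k=blob(dT,158,226,14);print('knob',k,plane('top',*k[0],.182),plane('top',*k[0],.175))
ks=blob(dS,211,147,12);print('knob side',ks,tri(k[0],ks[0]))
b=blob(bT,317,226,12);print('cap',b,plane('top',*b[0],.112),plane('top',*b[0],.105))
bs=blob(bS,256,230,9);print('cap side',bs,tri(b[0],bs[0]))
big=np.hstack([cv2.resize(T[185:265,110:210],(400,320),interpolation=2),cv2.resize(T[195:275,270:370],(400,320),interpolation=2)])
big2=np.hstack([cv2.resize(S[130:190,180:255],(400,320),interpolation=2),cv2.resize(S[210:274,220:300],(400,320),interpolation=2)])
cv2.imwrite('pics/c1.png',np.vstack([big,big2])[:600])
for n,u,z in(('pot blk',(347,216),.128),('red',(285,232),.112),('green',(346,249),.112),('timer',(298,178),.02),('beaker',(191,158),.087)): print(n,plane('top',*u,z).round(3))
E
```

```text
mat (array([232.88366156, 224.76695842]), array([ 204,  196,   59,   59, 2742], dtype=int32), ((232.92308044433594, 224.71923828125), 29.59648895263672)) [0.49108187 0.02166752 0.004     ] dia 0.182566208250045
knob (array([157.3828125, 225.875    ]), array([151, 220,  14,  13, 128], dtype=int32), ((157.5, 225.8333282470703), 6.603967189788818)) [0.47395541 0.22315359 0.182     ] [0.47457812 0.22441258 0.175     ]
knob side (array([210.15730337, 145.59550562]), array([206, 141,  10,  10,  89], dtype=int32), ((210.5, 145.5), 5.700977325439453)) (array([0.47407052, 0.22628948, 0.16608108]), np.float64(0.0026553840744223674))
cap (array([317.38571429, 224.82857143]), array([313, 221,  10,   9,  70], dtype=int32), ((317.4375, 224.875), 4.64574670791626)) [ 0.47806585 -0.22320053  0.112     ] [ 0.47867781 -0.22427357  0.105     ]
cap side (array([254.72580645, 228.67741935]), array([250, 225,  10,   9,  62], dtype=int32), ((254.5, 229.0), 5.4084272384643555)) (array([ 0.47789014, -0.22421377,  0.10374539]), np.float64(0.0018498639456702704))
pot blk [ 0.501 -0.307  0.128]
red [ 0.459 -0.129  0.112]
green [ 0.407 -0.304  0.112]
timer [ 0.633 -0.182  0.02 ]
beaker [0.684 0.143 0.087]
```

View pics/c1.png

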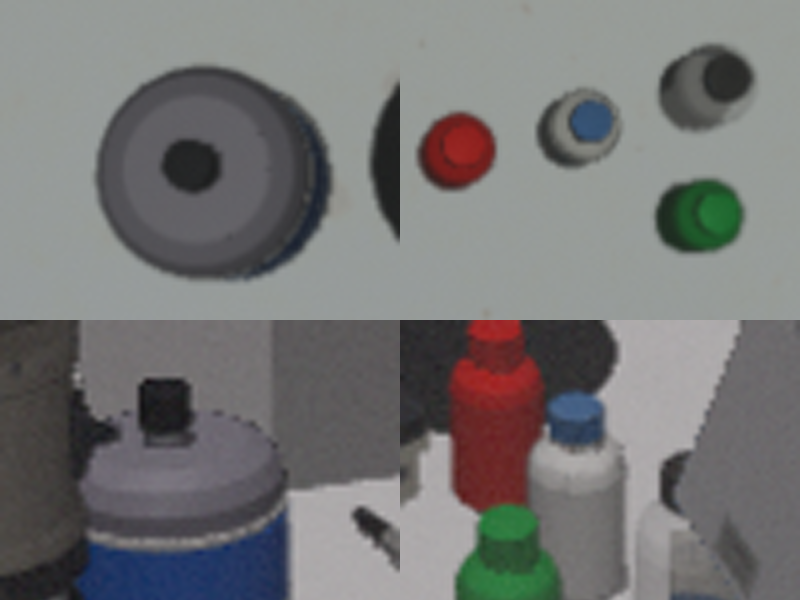

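The crop confirms the knob centre (crop 190,165) and the blue cap (crop 590,121). The triangulated heights (0.166 and 0.104) match the given sizes. I'll move off the start pose, turning so that the fingers close along x, which clears the neighbouring bottles.

Emit:
jog_arm([
  [0, 0.5, 0, 0, 1],
  [0.2, 1, 0, 0, 1],
  [0.4, 1, 0, 0, 1],
], squeeze=20)

```text
time: 0.4
tool_pos: [0.2688, -0.3839, 0.2263]
tool_rot: [-3.138, -0.001, 0.47]
contact_force: [0.5, -0.7, 0.3]
opening: 0.0919
grip_force: 0.0
```

Emit:
jog_arm([
  [0.2, 0.5, 0, 0.09, 1],
  [0.5, 1, 0, 0.18, 1],
  [0.5, 1, 0, 0.2, 1],
])

```text
time: 0.7
tool_pos: [0.3107, -0.304, 0.2265]
tool_rot: [-3.14, -0.002, 0.792]
contact_force: [0.5, -0.4, 0.1]
opening: 0.0915
grip_force: 0.0
```

Emit:
jog_arm([
  [0.25, 0.5, 0, 0.09, 1],
  [0.5, 1, 0, 0.18, 1],
  [0.5, 1, 0, 0.2, 1],
])

```text
time: 1.0
tool_pos: [0.3503, -0.2242, 0.2265]
tool_rot: [-3.141, -0.002, 1.106]
contact_force: [-0.3, -0.9, -0.5]
opening: 0.0919
grip_force: 0.0
```

Emit:
jog_arm([
  [0.25, 0.5, 0, 0.09, 1],
  [0.5, 1, 0, 0.18, 1],
  [0.5, 1, 0, 0.2, 1],
])

```text
time: 1.3
tool_pos: [0.3904, -0.1443, 0.2265]
tool_rot: [-3.141, -0.002, 1.421]
contact_force: [-0.1, -1.7, 1.1]
opening: 0.0919
grip_force: 0.0
```

Emit:
jog_arm([
  [0.25, 0.5, 0, 0.09, 1],
  [0.5, 1, 0, 0.1, 1],
])

```text
time: 1.5
tool_pos: [0.4294, -0.0676, 0.2266]
tool_rot: [-3.141, 0.0, 1.57]
contact_force: [1.3, -0.5, -0.6]
opening: 0.0916
grip_force: 0.0
```

Emit:
jog_arm([
  [0.25, 0.5, 0, 0, 1],
  [0.5, 1, 0, 0, 1],
])

```text
time: 1.7
tool_pos: [0.4696, 0.0133, 0.2266]
tool_rot: [-3.141, 0.0, 1.568]
contact_force: [-0.0, -0.1, 0.2]
opening: 0.0919
grip_force: 0.0
```

Emit:
jog_arm([
  [0, 0.5, 0, 0, 1],
  [0, 1, 0, 0, 1],
])

```text
time: 1.9
tool_pos: [0.4691, 0.0934, 0.2262]
tool_rot: [-3.141, 0.0, 1.569]
contact_force: [-0.7, 0.0, 0.6]
opening: 0.0918
grip_force: 0.0
```

Emit:
jog_arm([
  [0, 0.5, 0, 0, 1],
  [0, 1, 0, 0, 1],
  [0, 1, 0, 0, 1],
  [0, 1, 0, 0, 1],
])

```text
time: 2.3
tool_pos: [0.4688, 0.1721, 0.2263]
tool_rot: [-3.141, 0.001, 1.571]
contact_force: [-0.0, 0.1, -0.4]
opening: 0.0918
grip_force: 0.0
```

Emit:
jog_arm([
  [0.06, 0.3, 0, 0, 1],
  [0.06, 0.65, 0, 0, 1],
  [0.06, 0.65, 0, 0, 1],
  [0.06, 0.65, -0.3, 0, 1],
  [0.06, 0.65, -0.6, 0, 1],
  [0.06, 0.65, -0.8, 0, 1],
  [0.06, 0.65, -0.9, 0, 1],
  [0.06, 0.65, -0.9, 0, 1],
  [0.06, 0.65, -0.9, 0, 1],
])

```text
time: 3.2
tool_pos: [0.4746, 0.223, 0.1554]
tool_rot: [3.141, -0.0, 1.567]
contact_force: [-0.1, 0.3, 0.3]
opening: 0.0916
grip_force: 0.0
```

Run:
```python
from h import *
T=snap('top','t1');S=snap('side','s1')
cv2.imwrite('pics/c2.png',np.hstack([cv2.resize(T[175:275,100:200],(400,400),interpolation=2),cv2.resize(S[110:210,160:260],(400,400),interpolation=2)]))
```

```text
(no output)
```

View pics/c2.png

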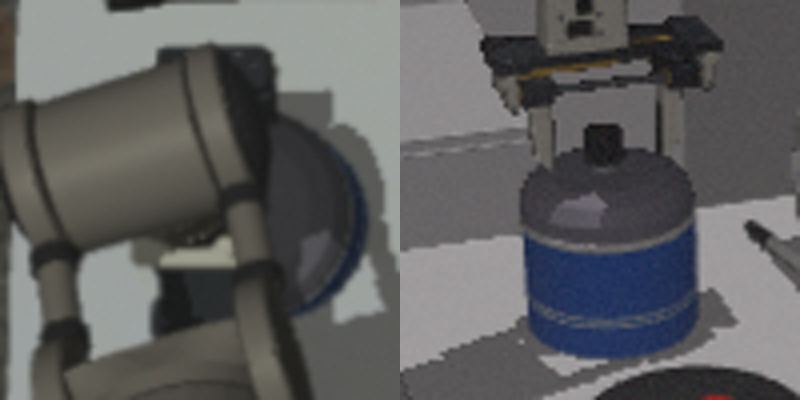

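The side crop shows the knob (crop 603,145) midway between the two fingers, with the tips just above the dome. I'll close the gripper.

Emit:
jog_arm([
  [0, 0, 0, 0, 0.2],
  [0, 0, 0, 0, 0],
  [0, 0, 0, 0, -0.3],
  [0, 0, 0, 0, -0.5],
  [0, 0, 0, 0, -0.5],
  [0, 0, 0, 0, -0.5],
  [0, 0, 0, 0, -0.5],
  [0, 0, 0, 0, -0.5],
], squeeze=25)

```text
time: 4.1
tool_pos: [0.4741, 0.2237, 0.1547]
tool_rot: [3.141, -0.0, 1.568]
contact_force: [-0.1, -1.1, -1.0]
opening: 0.0354
grip_force: 25.0
```

Emit:
jog_arm([
  [0, 0, 0.05, 0, -0.5],
  [0, 0, 0.15, 0, -0.5],
  [0, 0, 0.3, 0, -0.5],
  [0, 0, 0.45, 0, -0.5],
  [0, 0, 0.6, 0, -0.5],
  [0, 0, 0.7, 0, -0.5],
  [0, 0, 0.7, 0, -0.5],
])

```text
time: 4.8
tool_pos: [0.4747, 0.2239, 0.2124]
tool_rot: [3.139, -0.001, 1.568]
contact_force: [-0.9, -0.5, -2.4]
opening: 0.0356
grip_force: 25.0
```

Emit:
jog_arm([
  [0, -0.1, 0, 0, -0.5],
  [0.05, -0.3, 0, 0, -0.5],
  [0.1, -0.55, 0, 0, -0.5],
  [0.1, -0.8, 0, 0, -0.5],
  [0.1, -1, 0, 0, -0.5],
])

```text
time: 5.3
tool_pos: [0.4815, 0.142, 0.2099]
tool_rot: [-3.14, 0.001, 1.568]
contact_force: [0.6, 0.1, -3.1]
opening: 0.0355
grip_force: 25.0
```

Emit:
jog_arm([
  [0.05, -0.25, 0, 0, -0.5],
  [0.1, -0.5, 0, 0, -0.5],
  [0.1, -0.75, 0, 0, -0.5],
  [0.1, -0.95, 0, 0, -0.5],
  [0.1, -1, 0, 0, -0.5],
])

```text
time: 5.8
tool_pos: [0.4895, 0.0619, 0.2101]
tool_rot: [-3.14, 0.001, 1.566]
contact_force: [-0.5, -1.1, -2.6]
opening: 0.0353
grip_force: 25.0
```

Emit:
jog_arm([
  [0, -0.2, 0, 0, -0.5],
  [0, -0.4, 0, 0, -0.5],
  [0, -0.52, -0.2, 0, -0.5],
  [0, -0.52, -0.45, 0, -0.5],
  [0, -0.52, -0.7, 0, -0.5],
  [0, -0.52, -0.9, 0, -0.5],
  [0, -0.52, -1, 0, -0.5],
  [0, -0.52, -1, 0, -0.5],
])

```text
time: 6.6
tool_pos: [0.4892, 0.0223, 0.1297]
tool_rot: [-3.139, -0.0, 1.569]
contact_force: [0.8, -0.4, -2.3]
opening: 0.0354
grip_force: 25.0
```

Emit:
jog_arm([
  [0, 0, -0.2, 0, -0.5],
  [0, 0, -0.4, 0, -0.5],
  [0, 0, -0.55, 0, -0.5],
  [0, 0, -0.65, 0, -0.5],
  [0, 0, -0.7, 0, -0.5],
  [0, 0, -0.7, 0, -0.5],
])

```text
time: 7.2
tool_pos: [0.4902, 0.0221, 0.0748]
tool_rot: [3.141, 0.0, 1.568]
contact_force: [0.4, -0.6, -2.3]
opening: 0.0354
grip_force: 25.0
```

Emit:
jog_arm([
  [0, 0, -0.08, 0, -0.5],
  [0, 0, -0.14, 0, -0.5],
  [0, 0, -0.18, 0, -0.5],
  [0, 0, -0.19, 0, -0.5],
  [0, 0, -0.2, 0, -0.5],
  [0, 0, -0.2, 0, -0.5],
])

```text
time: 7.8
tool_pos: [0.4901, 0.022, 0.0588]
tool_rot: [3.141, 0.0, 1.568]
contact_force: [-1.1, 0.2, -2.6]
opening: 0.0352
grip_force: 25.0
```

Emit:
jog_arm([
  [0, 0, -0.01, 0, -0.5],
  [0, 0, -0.02, 0, -0.5],
  [0, 0, -0.03, 0, -0.5],
  [0, 0, -0.03, 0, -0.5],
])

```text
time: 8.2
tool_pos: [0.4903, 0.022, 0.0586]
tool_rot: [3.14, 0.0, 1.569]
contact_force: [-7.0, 0.4, 21.1]
opening: 0.0354
grip_force: 25.0
```

The lid is on the mat. I'll ease off, release, and rise straight up.

Emit:
jog_arm([
  [0, 0, 0.015, 0, -0.5],
  [0, 0, 0.015, 0, -0.2],
  [0, 0, 0.015, 0, 0],
  [0, 0, 0.015, 0, 0.3],
  [0, 0, 0.015, 0, 0.5],
  [0, 0, 0.015, 0, 0.5],
  [0, 0, 0.015, 0, 0.5],
  [0, 0, 0.2, 0, 0.5],
  [0, 0, 0.5, 0, 0.5],
  [0, 0, 0.8, 0, 0.5],
  [0, 0, 1, 0, 0.5],
  [0, 0, 1, 0, 0.5],
])

```text
time: 9.4
tool_pos: [0.4914, 0.0219, 0.1383]
tool_rot: [3.137, 0.0, 1.568]
contact_force: [0.1, -0.3, 0.1]
opening: 0.0691
grip_force: 0.0
```

Emit:
jog_arm([
  [0, 0, 0.5, 0, 1],
  [0, -0.5, 1, 0, 1],
  [0, -1, 1, 0, 1],
  [0, -1, 1, 0, 1],
])

```text
time: 9.8
tool_pos: [0.4906, -0.0621, 0.2167]
tool_rot: [3.14, 0.002, 1.564]
contact_force: [0.3, 1.0, 0.0]
opening: 0.0912
grip_force: 0.0
```

Emit:
jog_arm([
  [0, -0.5, 0, 0, 1],
  [-0.05, -1, 0, 0, 1],
  [-0.15, -1, 0, 0, 1],
])

```text
time: 10.1
tool_pos: [0.4777, -0.1411, 0.2146]
tool_rot: [-3.14, 0.0, 1.565]
contact_force: [0.1, 1.6, -0.0]
opening: 0.0922
grip_force: 0.0
```

Run:
```python
from h import *
T=snap('top','t2');S=snap('side','s2')
cv2.imwrite('pics/c3.png',np.hstack([cv2.resize(T[155:305,110:310],(400,300),interpolation=2),cv2.resize(S[120:270,160:360],(400,300),interpolation=2)]))
```

```text
(no output)
```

View pics/c3.png

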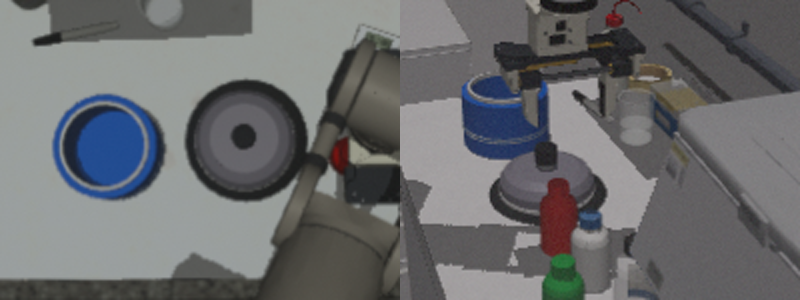

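The lid sits in the middle of the mat (crop 244,137) and the pot is open, with its white lip ring around crop (106,146). Next I'll measure the pot centre.

Run:
```python
from h import *
T=cv2.imread('pics/t2.png')
d,b=masks(T)
w=np.zeros_like(b);cv2.circle(w,(163,228),34,255,-1)
f=cv2.bitwise_and(b,w); c=max(cv2.findContours(f,cv2.RETR_EXTERNAL,0)[0],key=cv2.contourArea); 
print('pot outline',cv2.minEnclosingCircle(c))
# interior: holes of mask & lip: bright non-blue pixels inside circle of pot
hsv=cv2.cvtColor(T,cv2.COLOR_BGR2HSV)
w2=np.zeros_like(b);cv2.circle(w2,(163,228),26,255,-1)
l=cv2.bitwise_and(cv2.inRange(hsv,(0,0,120),(180,70,255)),w2)
p=cv2.findNonZero(l);e=cv2.fitEllipse(cv2.convexHull(p));print('lip',len(p),e,plane('top',*e[0],.108),'dia',np.mean(e[1])*(1.49-.108)/483)
k=blob(d,232,223.5,9);print('lid knob',k[2],plane('top',*k[0],.086))
```

```text
[ WARN:0@0.284] global contours_new.cpp:654 findContours Chain code output is an experimental feature and might change in future!
Traceback (most recent call last):
cv2.error: OpenCV(4.12.0) /io/opencv/modules/imgproc/src/shapedescr.cpp:315: error: (-215:Assertion failed) npoints >= 0 && (depth == CV_32F || depth == CV_32S) in function 'contourArea'
```

Run:
```python
from h import *
T=cv2.imread('pics/t2.png')
d,b=masks(T)
hsv=cv2.cvtColor(T,cv2.COLOR_BGR2HSV)
w2=np.zeros_like(b);cv2.circle(w2,(163,228),26,255,-1)
l=cv2.bitwise_and(cv2.inRange(hsv,(0,0,110),(180,70,255)),w2)
p=cv2.findNonZero(l);e=cv2.fitEllipse(cv2.convexHull(p));print('lip',len(p),e,plane('top',*e[0],.108),'dia',np.mean(e[1])*(1.49-.108)/483)
k=blob(d,232,223.5,9);print('lid knob',k[2],plane('top',*k[0],.086))
```

```text
lip 231 ((161.5482940673828, 227.55874633789062), (43.996524810791016, 44.63692855834961), 35.60013198852539) [0.47558746 0.2243644  0.108     ] dia 0.1268027252134082
lid knob ((231.51315307617188, 222.6052703857422), 5.626473426818848) [0.48935659 0.02359541 0.086     ]
```

Emit:
jog_arm([
  [0, -0.5, 0, 0, 1],
  [0, -1, 0, 0, 1],
  [0, -1, 0, 0, 1],
  [0, -1, 0, 0, 1],
  [0, -1, 0, 0, 1],
])

```text
time: 10.7
tool_pos: [0.4781, -0.2161, 0.2159]
tool_rot: [-3.141, -0.001, 1.57]
contact_force: [0.2, 0.0, 1.0]
opening: 0.0918
grip_force: 0.0
```

Emit:
jog_arm([
  [0, -0.1, 0, 0, 1],
  [0, -0.1, -0.3, 0, 1],
  [0, -0.1, -0.6, 0, 1],
  [0, -0.1, -0.9, 0, 1],
  [0, -0.1, -1, 0, 1],
  [0, -0.1, -1, 0, 1],
  [0, -0.1, -1, 0, 1],
])

```text
time: 11.4
tool_pos: [0.4787, -0.2261, 0.1373]
tool_rot: [3.14, 0.001, 1.569]
contact_force: [-0.1, -0.1, 0.3]
opening: 0.0915
grip_force: 0.0
```

Run:
```python
from h import *
S=snap('side','s3')
cv2.imwrite('pics/c4.png',cv2.resize(S[150:300,180:330],(600,600),interpolation=2))
```

```text
(no output)
```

View pics/c4.png

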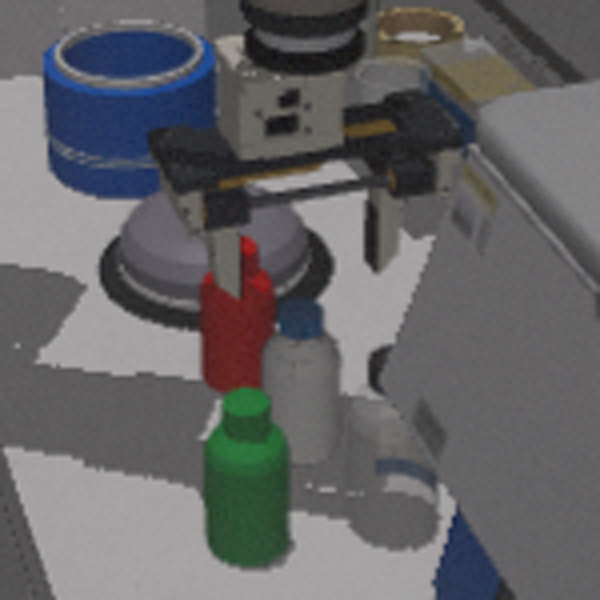

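The fingers (tips at crop 228,290 and 378,268) straddle the blue cap (crop 300,318) and clear the neighbours. I'll descend and grip the body.

Emit:
jog_arm([
  [0, 0, -0.25, 0, 1],
  [0, 0, -0.5, 0, 1],
  [0, 0, -0.75, 0, 1],
  [0, 0, -0.9, 0, 1],
  [0, 0, -1, 0, 1],
  [0, 0, -1, 0, 1],
  [0, 0, -1, 0, 1],
])

```text
time: 12.15
tool_pos: [0.4785, -0.2263, 0.0571]
tool_rot: [3.14, 0.001, 1.568]
contact_force: [0.4, 0.0, -0.6]
opening: 0.0919
grip_force: 0.0
```

Emit:
jog_arm([
  [0, 0, 0, 0, 0.5],
  [0, 0, 0, 0, 0.2],
  [0, 0, 0, 0, 0],
  [0, 0, 0, 0, -0.2],
  [0, 0, 0, 0, -0.2],
  [0, 0, 0, 0, -0.2],
  [0, 0, 0, 0, -0.2],
])

```text
time: 12.85
tool_pos: [0.478, -0.226, 0.0564]
tool_rot: [-3.142, 0.0, 1.568]
contact_force: [-1.4, 1.0, 0.7]
opening: 0.0532
grip_force: 25.0
```

Emit:
jog_arm([
  [0, 0, 0.05, 0, -0.2],
  [0, 0, 0.15, 0, -0.2],
  [0, 0, 0.35, 0, -0.2],
  [0, 0, 0.6, 0, -0.2],
  [0, 0, 0.85, 0, -0.2],
  [0, 0, 1, 0, -0.2],
])

```text
time: 13.45
tool_pos: [0.4786, -0.2263, 0.1383]
tool_rot: [3.14, 0.001, 1.568]
contact_force: [0.1, -1.2, -1.5]
opening: 0.0533
grip_force: 25.0
```

Emit:
jog_arm([
  [0, 0, 0.25, 0, -0.2],
  [0, 0, 0.5, 0, -0.2],
  [0, 0, 0.75, 0, -0.2],
  [0, 0, 0.9, 0, -0.2],
  [0, 0, 1, 0, -0.2],
])

```text
time: 13.95
tool_pos: [0.4781, -0.226, 0.2172]
tool_rot: [3.141, 0.0, 1.568]
contact_force: [-0.2, -0.1, -2.5]
opening: 0.053
grip_force: 25.0
```

Emit:
jog_arm([
  [0, 0.1, 0, 0, -0.2],
  [0, 0.3, 0, 0, -0.2],
  [0, 0.6, 0, 0, -0.2],
  [0, 1, 0, 0, -0.2],
])

```text
time: 14.35
tool_pos: [0.4773, -0.1444, 0.2151]
tool_rot: [-3.14, -0.001, 1.567]
contact_force: [1.0, -0.2, -2.5]
opening: 0.0525
grip_force: 25.0
```

Emit:
jog_arm([
  [0, 0.35, 0, 0, -0.2],
  [0, 0.7, 0, 0, -0.2],
  [0, 1, 0, 0, -0.2],
])

```text
time: 14.65
tool_pos: [0.4769, -0.0632, 0.2153]
tool_rot: [-3.139, -0.001, 1.569]
contact_force: [0.2, 0.2, -2.2]
opening: 0.0531
grip_force: 25.0
```

Emit:
jog_arm([
  [0, 0.35, 0, 0, -0.2],
  [0, 0.7, 0, 0, -0.2],
  [0, 1, 0, 0, -0.2],
])

```text
time: 14.95
tool_pos: [0.4767, 0.0166, 0.2153]
tool_rot: [-3.139, -0.001, 1.569]
contact_force: [-1.3, 0.4, -1.7]
opening: 0.0531
grip_force: 25.0
```

Emit:
jog_arm([
  [0, 0.35, 0, 0, -0.2],
  [0, 0.7, 0, 0, -0.2],
  [0, 1, 0, 0, -0.2],
])

```text
time: 15.25
tool_pos: [0.4765, 0.0965, 0.2153]
tool_rot: [-3.139, -0.0, 1.569]
contact_force: [0.6, -0.6, -1.7]
opening: 0.0529
grip_force: 25.0
```

Emit:
jog_arm([
  [0, 0.35, 0, 0, -0.2],
  [0, 0.65, 0, 0, -0.2],
  [0, 0.9, 0, 0, -0.2],
  [0, 1, 0, 0, -0.2],
  [0, 1, 0, 0, -0.2],
  [0, 1, 0, 0, -0.2],
])

```text
time: 15.85
tool_pos: [0.4775, 0.1737, 0.2159]
tool_rot: [-3.141, 0.001, 1.569]
contact_force: [-0.1, 0.1, -1.9]
opening: 0.0533
grip_force: 25.0
```

Emit:
jog_arm([
  [0, 0.2, 0, 0, -0.2],
  [-0.03, 0.4, 0, 0, -0.2],
  [-0.03, 0.6, 0, 0, -0.2],
  [-0.03, 0.63, 0, 0, -0.2],
  [-0.03, 0.63, 0, 0, -0.2],
  [-0.03, 0.63, -0.1, 0, -0.2],
  [-0.03, 0.63, -0.3, 0, -0.2],
  [-0.03, 0.63, -0.5, 0, -0.2],
  [-0.03, 0.63, -0.5, 0, -0.2],
])

```text
time: 16.75
tool_pos: [0.4743, 0.2233, 0.1739]
tool_rot: [-3.137, 0.002, 1.568]
contact_force: [-0.4, -0.5, -2.1]
opening: 0.0527
grip_force: 25.0
```

Run:
```python
from h import *
S=snap('side','s4')
cv2.imwrite('pics/c5.png',cv2.resize(S[110:210,160:260],(600,600),interpolation=2))
```

```text
(no output)
```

View pics/c5.png

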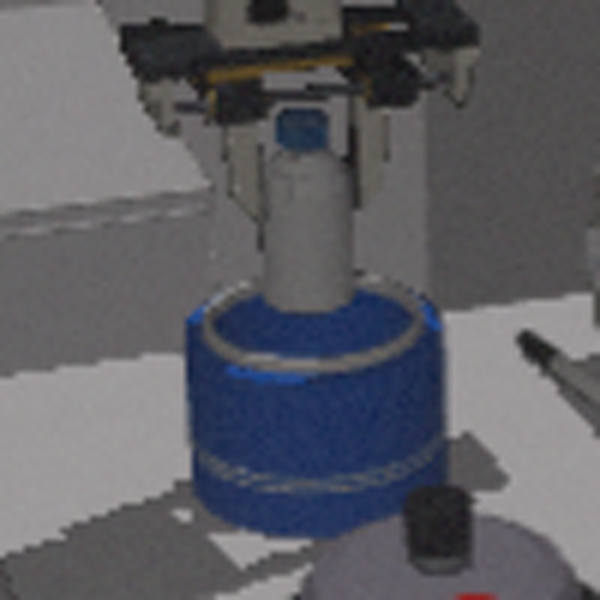

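The bottle (crop 310,300) hangs upright over the middle of the pot's mouth (crop 318,322). I'll lower it.

Emit:
jog_arm([
  [0, 0, -0.15, 0, -0.2],
  [0, 0, -0.35, 0, -0.2],
  [0, 0, -0.55, 0, -0.2],
  [0, 0, -0.75, 0, -0.2],
  [0, 0, -0.9, 0, -0.2],
  [0, 0, -1, 0, -0.2],
  [0, 0, -1, 0, -0.2],
])

```text
time: 17.5
tool_pos: [0.4752, 0.2242, 0.0954]
tool_rot: [-3.14, 0.001, 1.568]
contact_force: [-0.5, 0.3, -2.5]
opening: 0.053
grip_force: 25.0
```

Emit:
jog_arm([
  [0, 0, -0.1, 0, -0.2],
  [0, 0, -0.2, 0, -0.2],
  [0, 0, -0.27, 0, -0.2],
  [0, 0, -0.31, 0, -0.2],
  [0, 0, -0.33, 0, -0.2],
  [0, 0, -0.34, 0, -0.2],
  [0, 0, -0.34, 0, -0.2],
])

```text
time: 18.2
tool_pos: [0.4757, 0.2245, 0.0692]
tool_rot: [3.141, -0.0, 1.568]
contact_force: [-0.6, -0.1, -1.8]
opening: 0.0529
grip_force: 25.0
```

Emit:
jog_arm([
  [0, 0, -0.02, 0, -0.2],
  [0, 0, -0.035, 0, -0.2],
  [0, 0, -0.05, 0, -0.2],
  [0, 0, -0.05, 0, -0.2],
  [0, 0, -0.05, 0, -0.2],
])

```text
time: 18.7
tool_pos: [0.4756, 0.2244, 0.0651]
tool_rot: [3.142, 0.0, 1.568]
contact_force: [-0.1, -0.3, -0.9]
opening: 0.0528
grip_force: 25.0
```

Emit:
jog_arm([
  [0, 0, -0.01, 0, -0.2],
  [0, 0, -0.015, 0, -0.2],
  [0, 0, -0.015, 0, -0.2],
])

```text
time: 19.0
tool_pos: [0.4757, 0.2245, 0.0644]
tool_rot: [3.141, -0.0, 1.568]
contact_force: [-0.7, -0.1, 4.2]
opening: 0.0529
grip_force: 25.0
```

Contact with the floor. I'll open only part-way (to about 64 mm) so the fingers stay clear of the pot wall, then rise.

Emit:
jog_arm([
  [0, 0, 0, 0, 0.2],
  [0, 0, 0, 0, 0.35],
  [0, 0, 0, 0, 0.4],
  [0, 0, 0, 0, 0.4],
  [0, 0, 0.1, 0, 0.4],
  [0, 0, 0.3, 0, 0.4],
  [0, 0, 0.6, 0, 0.4],
  [0, 0, 0.9, 0, 0.4],
  [0, 0, 1, 0, 0.4],
  [0, 0, 1, 0, 0.4],
])

```text
time: 20.0
tool_pos: [0.4763, 0.2247, 0.1452]
tool_rot: [3.139, -0.001, 1.568]
contact_force: [-0.5, 0.4, 1.0]
opening: 0.0645
grip_force: 0.0
```

Emit:
jog_arm([
  [0, 0, 0.5, 0, 0.4],
  [0, -0.2, 1, 0, 0.4],
  [0, -0.6, 1, 0, 0.6],
  [0, -1, 1, 0, 0.6],
])

```text
time: 20.4
tool_pos: [0.4756, 0.1439, 0.2238]
tool_rot: [3.141, -0.0, 1.57]
contact_force: [-0.3, 0.2, -0.4]
opening: 0.0721
grip_force: 0.0
```

Emit:
jog_arm([
  [0.1, -0.5, 0, 0, 0.6],
  [0.18, -1, 0, 0, 0.6],
  [0.18, -1, 0, 0, 0.6],
])

```text
time: 20.7
tool_pos: [0.4902, 0.0605, 0.2226]
tool_rot: [-3.14, 0.001, 1.564]
contact_force: [0.4, 0.8, -0.4]
opening: 0.0736
grip_force: 0.0
```

Emit:
jog_arm([
  [0, -0.3, 0, 0, 0.6],
  [0, -0.52, 0, 0, 0.6],
  [0, -0.52, 0, 0, 0.6],
  [0, -0.52, 0, 0, 0.6],
])

```text
time: 21.1
tool_pos: [0.4897, 0.0235, 0.2231]
tool_rot: [-3.14, -0.001, 1.568]
contact_force: [-0.9, -0.5, -1.1]
opening: 0.0737
grip_force: 0.0
```

Run:
```python
from h import *
T=snap('top','t5');S=snap('side','s5')
d,b=masks(T)
cv2.imwrite('pics/c6.png',np.hstack([cv2.resize(T[175:275,100:200],(400,400),interpolation=2),cv2.resize(S[100:220,160:280],(400,400),interpolation=2)]))
```

```text
(no output)
```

View pics/c6.png

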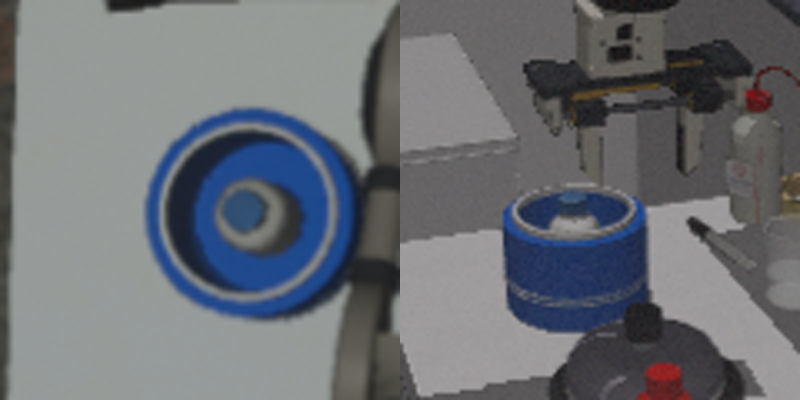

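The bottle stands upright in the pot (cap at crop 243,212) and the lip ring is intact. I'll check that the pot has stayed put and go down over the lid knob.

Run:
```python
from h import *
T=cv2.imread('pics/t5.png');hsv=cv2.cvtColor(T,cv2.COLOR_BGR2HSV)
w=np.zeros(T.shape[:2],np.uint8);cv2.circle(w,(163,228),26,255,-1)
p=cv2.findNonZero(cv2.bitwise_and(cv2.inRange(hsv,(0,0,110),(180,70,255)),w));e=cv2.fitEllipse(cv2.convexHull(p));print(e,plane('top',*e[0],.108))
```

```text
((161.5183868408203, 227.57994079589844), (43.85773468017578, 44.65476989746094), 35.360382080078125) [0.4755272  0.22445008 0.108     ]
```

Emit:
jog_arm([
  [0, -0.02, -0.2, 0, 0.6],
  [0, -0.02, -0.5, 0, 0.6],
  [0, -0.02, -0.8, 0, 0.6],
  [0, -0.02, -1, 0, 0.6],
  [0, -0.02, -1, 0, 0.6],
])

```text
time: 21.7
tool_pos: [0.4885, 0.0223, 0.1419]
tool_rot: [-3.137, -0.001, 1.57]
contact_force: [-1.6, -0.1, 1.0]
opening: 0.0733
grip_force: 0.0
```

Emit:
jog_arm([
  [0, 0, -0.25, 0, 0.6],
  [0, 0, -0.5, 0, 0.6],
  [0, 0, -0.75, 0, 0.6],
  [0, 0, -0.9, 0, 0.6],
  [0, 0, -1, 0, 0.6],
  [0, 0, -1, 0, 0.6],
  [0, 0, -1, 0, 0.6],
])

```text
time: 22.4
tool_pos: [0.4906, 0.0214, 0.0647]
tool_rot: [3.14, 0.0, 1.569]
contact_force: [0.3, 0.4, 1.0]
opening: 0.0734
grip_force: 0.0
```

Emit:
jog_arm([
  [0, 0, -0.04, 0, 0.6],
  [0, 0, -0.05, 0, 0.6],
  [0, 0, -0.05, 0, 0],
  [0, 0, -0.05, 0, -0.3],
  [0, 0, -0.05, 0, -0.5],
  [0, 0, -0.05, 0, -0.5],
  [0, 0, -0.05, 0, -0.5],
  [0, 0, -0.05, 0, -0.5],
], squeeze=25)

```text
time: 23.2
tool_pos: [0.4901, 0.0212, 0.06]
tool_rot: [3.141, 0.0, 1.568]
contact_force: [-0.0, 0.2, 0.6]
opening: 0.0355
grip_force: 25.0
```

Emit:
jog_arm([
  [0, 0, 0.05, 0, -0.5],
  [0, 0, 0.15, 0, -0.5],
  [0, 0, 0.35, 0, -0.5],
  [0, 0, 0.6, 0, -0.5],
  [0, 0, 0.85, 0, -0.5],
  [0, 0, 1, 0, -0.5],
])

```text
time: 23.8
tool_pos: [0.4905, 0.0212, 0.1419]
tool_rot: [3.139, 0.0, 1.568]
contact_force: [-0.5, -0.5, -2.9]
opening: 0.0355
grip_force: 25.0
```

Emit:
jog_arm([
  [0, 0, 0.25, 0, -0.5],
  [0, 0, 0.5, 0, -0.5],
  [0, 0, 0.75, 0, -0.5],
  [0, 0, 0.95, 0, -0.5],
  [0, 0, 1, 0, -0.5],
])

```text
time: 24.3
tool_pos: [0.4907, 0.0212, 0.2221]
tool_rot: [3.138, 0.0, 1.568]
contact_force: [0.8, -0.5, -2.9]
opening: 0.0357
grip_force: 25.0
```

Emit:
jog_arm([
  [0, 0.1, 0, 0, -0.5],
  [-0.05, 0.3, 0, 0, -0.5],
  [-0.1, 0.55, 0, 0, -0.5],
  [-0.1, 0.8, 0, 0, -0.5],
  [-0.1, 1, 0, 0, -0.5],
])

```text
time: 24.8
tool_pos: [0.481, 0.1027, 0.2188]
tool_rot: [-3.139, -0.0, 1.569]
contact_force: [-0.3, 0.1, -2.1]
opening: 0.0357
grip_force: 25.0
```

Emit:
jog_arm([
  [0, 0.25, 0, 0, -0.5],
  [-0.05, 0.5, 0, 0, -0.5],
  [-0.1, 0.75, 0, 0, -0.5],
  [-0.1, 0.95, 0, 0, -0.5],
  [-0.1, 1, 0, 0, -0.5],
  [-0.1, 1, 0, 0, -0.5],
  [-0.1, 1, 0, 0, -0.5],
])

```text
time: 25.5
tool_pos: [0.4738, 0.1808, 0.2194]
tool_rot: [-3.141, 0.001, 1.568]
contact_force: [1.4, -0.4, -2.8]
opening: 0.0356
grip_force: 25.0
```

Emit:
jog_arm([
  [0, 0.15, 0, 0, -0.5],
  [0.015, 0.35, 0, 0, -0.5],
  [0.015, 0.5, 0, 0, -0.5],
  [0.015, 0.53, 0, 0, -0.5],
  [0.015, 0.53, -0.1, 0, -0.5],
  [0.015, 0.53, -0.25, 0, -0.5],
  [0.015, 0.53, -0.4, 0, -0.5],
  [0.015, 0.53, -0.52, 0, -0.5],
  [0.015, 0.53, -0.6, 0, -0.5],
  [0.015, 0.53, -0.6, 0, -0.5],
  [0.015, 0.53, -0.6, 0, -0.5],
])

```text
time: 26.6
tool_pos: [0.4754, 0.2236, 0.172]
tool_rot: [3.141, -0.0, 1.568]
contact_force: [0.9, 0.2, -2.1]
opening: 0.0356
grip_force: 25.0
```

Centred; now I'll lower it gently to about 0.156.

Emit:
jog_arm([
  [0, 0, -0.05, 0, -0.5],
  [0, 0, -0.1, 0, -0.5],
  [0, 0, -0.14, 0, -0.5],
  [0, 0, -0.16, 0, -0.5],
  [0, 0, -0.18, 0, -0.5],
  [0, 0, -0.18, 0, -0.5],
  [0, 0, -0.18, 0, -0.5],
])

```text
time: 27.3
tool_pos: [0.4753, 0.2237, 0.1576]
tool_rot: [3.141, -0.0, 1.568]
contact_force: [0.6, 0.1, -2.3]
opening: 0.0354
grip_force: 25.0
```

Emit:
jog_arm([
  [0, 0, -0.01, 0, -0.5],
  [0, 0, -0.02, 0, -0.5],
  [0, 0, -0.025, 0, -0.5],
  [0, 0, -0.03, 0, -0.5],
  [0, 0, -0.03, 0, -0.5],
])

```text
time: 27.8
tool_pos: [0.4753, 0.2236, 0.1559]
tool_rot: [3.141, -0.0, 1.568]
contact_force: [-2.2, -0.3, 3.8]
opening: 0.0355
grip_force: 25.0
```

The lid made contact at the expected seated height (0.156), so I'll release it and rise away.

Emit:
jog_arm([
  [0, 0, 0, 0, -0.2],
  [0, 0, 0, 0, 0.1],
  [0, 0, 0, 0, 0.4],
  [0, 0, 0, 0, 0.6],
  [0, 0, 0, 0, 0.6],
  [0, 0, 0, 0, 0.6],
  [0, 0, 0.2, 0, 0.6],
  [0, 0, 0.5, 0, 0.6],
  [0, 0, 0.8, 0, 0.6],
  [0, 0, 1, 0, 0.6],
])

```text
time: 28.8
tool_pos: [0.4757, 0.2238, 0.2368]
tool_rot: [3.14, -0.001, 1.568]
contact_force: [0.1, 0.3, -0.2]
opening: 0.0737
grip_force: 0.0
```

Emit:
jog_arm([
  [0, -0.5, 0.2, 0, 0.6],
  [0, -1, 0.2, 0, 0.6],
])

```text
time: 29.0
tool_pos: [0.4761, 0.1436, 0.2532]
tool_rot: [3.137, -0.001, 1.571]
contact_force: [0.8, 0.3, -0.6]
opening: 0.0737
grip_force: 0.0
```

Emit:
jog_arm([
  [0, -0.5, 0, 0, 0.6],
  [0, -1, 0, 0, 0.6],
])

```text
time: 29.2
tool_pos: [0.475, 0.0623, 0.2514]
tool_rot: [3.141, 0.0, 1.569]
contact_force: [0.3, 0.6, 0.4]
opening: 0.0739
grip_force: 0.0
```

Emit:
jog_arm([
  [0, -0.5, 0, 0, 0.6],
  [0, -1, 0, 0, 0.6],
  [0, -1, 0, 0, 0.6],
  [0, -1, 0, 0, 0.6],
  [0, -1, 0, 0, 0.6],
])

```text
time: 29.7
tool_pos: [0.4752, -0.0155, 0.2511]
tool_rot: [3.142, -0.0, 1.569]
contact_force: [-0.2, 0.9, -0.4]
opening: 0.0733
grip_force: 0.0
```

Run:
```python
from h import *
T=snap('top','t6');S=snap('side','s6')
d,b=masks(T);dS,_=masks(S)
k=blob(d,158,226,14);ks=blob(dS,211,147,12);print(k,plane('top',*k[0],.182),ks,tri(k[0],ks[0]))
cv2.imwrite('pics/c7.png',np.hstack([cv2.resize(T[175:275,100:200],(400,400),interpolation=2),cv2.resize(S[120:220,160:260],(400,400),interpolation=2)]))
```

```text
(array([156.98449612, 225.62015504]), array([151, 220,  13,  12, 129], dtype=int32), ((157.0, 225.75), 6.600289344787598)) [0.47465967 0.22425304 0.182     ] (array([208.76785714, 145.875     ]), array([206, 141,   8,  10,  56], dtype=int32), ((210.0, 145.5), 5.4084272384643555)) (array([0.47231357, 0.22815914, 0.16480422]), np.float64(0.00792268812954102))
```

View pics/c7.png

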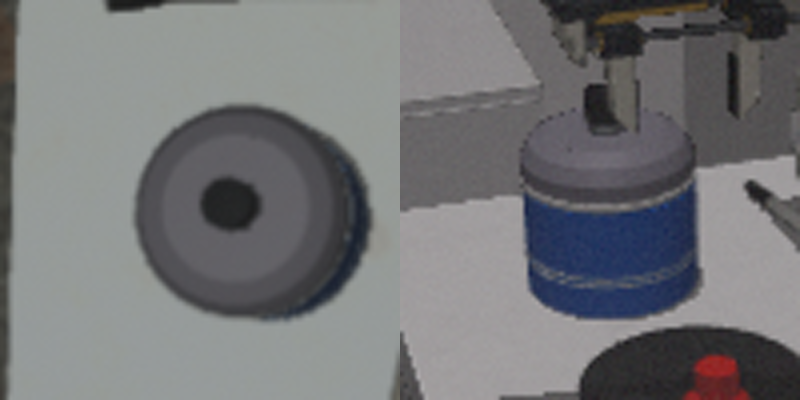

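The lid sits level and centred. The knob is within about 1 px of its starting position (crop 231,203); a finger partly hides it in the side view. I'm handing in.

```bash
python3 -c "
from cell import ticket
print(ticket.hand_in())"
```

```text
the job is handed in; nothing more can be done
None
```

The blue-capped bottle stands upright in the pot with the lid back on and looking level and centred in the last pictures; the job is handed in, and the hand-in returned no verdict.

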